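Load and lock a leaf jig for reaming a bushing

TASK

Get the reaming jig ready: with the fingertips push the small bushing along its slot until it sits fully home against the end stop, turn the open leaf over its hinge until it lies fully flat on top of it, then swing the latch all the way across the leaf's tab by its red pin. Nothing is picked up: the bushing stays down on the jig, and the parts standing around the jig are left alone.

Things in the scene. Friction and masses are not known exactly. Their poses are not given: they have to be found in the camera images.
- jig: Leaf jig fixed to the worktop, blue base plate on feet. Origin on the worktop under the middle of the hinge axis (spine). Jig frame, mm: x along the spine, z up; the open leaf lies to +y, the nest to -y. Hinge axis at z 60. Base x -77..47, y -142..18, its top face (deck) at z 30. Two hinge ears, x -54..-42 and 29..41, y -11..11, rise to z 71.
- nest (a point): Where the bushing's centre lies when home: jig (0, -60, 43) mm, axes of the jig. Loading slot on the deck along jig x, centred on y -60, open towards -x: two rails 8 mm high (top z 38), 42 mm apart inside, from x -67 (flared mouth to -75) to 20, where a dark end stop, 12 mm high, stands across the slot.
- bushing_center (a point): Centre of the small turned steel bushing, loose, 0.1 kg: 26 mm high, flange down (40 mm across, 12 mm high), neck 34 mm across on top. Stands on the deck in the loading slot (centre at z 43), 25 to 48 mm short of the nest, on its -x side. Slides along jig +x until the end stop. Its frame is upside down (z points down).
- leaf (a joint): Angle of the aluminium leaf about the spine, rad: 0 = open, level, out to jig +y, on its stop; pi = closed, flat over the nest on the -y side. Stiff hinge: it stays where it is left; about 4 N at the lift bar raises it, 1 N lowers it. Its dark square locating plate goes down round the bushing's neck; if the bushing is over 4 mm short of home it lands on it and the leaf cannot lie flat.
- leaf_tab (a point): Middle of the leaf's tab, 120 mm from the spine. Plate: x -47..34, 8 mm thick, to 108 mm from the spine; then the tab, 36 mm wide (x -18..18), to 138. Open: both span z 54..62 mm, free space below; closed: z 58..66. Locating plate 62 x 62 x 8 mm, centred 60 mm from the spine, up when open; on the other face a brass guide bush, 25 mm across, stands out 5 mm.
- lift_bar (a point): Middle of the round black lift bar at the leaf's free end, 12 mm diameter, 50 mm long along the spine direction, 138 mm from the hinge axis. Open: jig (0, 138, 58) mm, with free space all round and below it; closed: jig (0, -138, 62), 26 mm above the deck. Turns with the leaf.
- latch (a joint): Angle of the steel swing latch about its post, rad: 0 = clear, blade pointing along jig -y; pi/2 = locked on its stop, blade along jig +x across the leaf's tab. Grows counter-clockwise seen from above; starts at -0.25 to -0.05. Stays where it is left; about 1 N at the pin turns it. Blade 14 mm wide, 73 mm long, z 70..76 mm: it passes over the tab only when the leaf is flat.
- latch_post (a point): Axis of the latch's upright post, at the blade's underside: jig (-34, -117, 70) mm. Post 15 mm diameter, fixed to the deck; its pivot bolt reaches up to z 81.
- latch_pin (a point): Red plastic thumb pin standing up from the end of the latch blade, 12 to 15 mm diameter, z 76 to 104 mm above the worktop; this point is at z 90, on the pin's axis, 62 mm from the post's axis. Turns with the latch.
- big_bushing: Bystander: larger turned bushing, 50 mm diameter, 46 mm high, standing behind the jig (its +x side); origin at the centre of its underside.
- bearing: Bystander: ball bearing, 47 mm diameter, 14 mm high, lying flat behind the jig (its +x side); origin at the centre of its underside.
- orange_box: Bystander: small orange carton, 26 x 50 x 24 mm, on the robot's side of the open leaf; origin at the centre of its underside.
Mind the look-alikes: they are no part of the job. There is more than one size of the part that bears bushing_center; the job needs the middle-sized.

How it is judged (in metres and radians):
On the way, in this order (a step that is already met when the one before it is completed fails the run):
1. the bushing is home against the end stop, with the leaf still open and the latch still clear (horizontal distance between bushing_center and nest below 0.0025 m and value of joint leaf below 1 rad and value of joint latch below 0.3 rad), for 0.2 s.
2. the leaf lies flat over the bushing, with the latch still clear (value of joint leaf above 3.115 rad and horizontal distance between bushing_center and nest below 0.0025 m and value of joint latch below 0.3 rad), for 0.2 s.
3. the latch is right across the tab (value of joint latch above 1.45 rad and value of joint leaf above 3.115 rad), for 0.2 s.
At the end, for the whole second after the job is handed in: The bushing stands upright within 2.5 mm of the nest centre, the leaf lies within 0.027 rad of flat over it, and the latch lies across the tab within 0.12 rad of its stop (all of step 3 and horizontal distance between bushing_center and nest below 0.0025 m and angle between bushing_center's own z axis and vertical above 3.05 rad and linear speed of bushing below 0.01 m/s); the robot touches nothing.
It fails at once if the small bushing is lifted off the deck or tipped over (z of bushing_center in the frame of jig above 0.052 m or angle between bushing_center's own z axis and vertical below 2.6 rad).
It fails at once if a part standing round the jig is lifted or shoved away (distance of any of big_bushing, bearing, orange_box from where it was at the start of the episode above 0.02 m).
It also fails if it takes over 64 s, if anything falls off the work surface, if the arm or the gripper's body presses on something with over 40 N, if the wrist force passes 120 N, or if a joint passes its speed limit or range.

ROBOT

A 6-joint arm with a two-finger parallel gripper is mounted at the origin on a cart in front of the work surface, level with it; the furniture and walls round the work are solid. World frame = base frame: x ahead of the robot, y to its left, z up, the work surface at z = 0. Lengths are in mm, angles in rad, forces in N, time in s.
With the tool pointing down it reaches from about 350 to 875 mm from the base axis. Payload 4.2 kg.
Tool frame: the origin (TCP) lies midway between the tips of the shut fingers; the grasp point (between the pads) lies 19 mm behind it; z points along the fingers, y is the line along which they close (so a half turn about z gives the same grasp; the last joint's range is limited). The gripper opens to 85 mm and grips with 20 to 120 N. Pads are 22 mm wide; open, the fingers measure 114 mm over their backs; the gripper's body (76 mm by 85 mm) begins 54 mm behind the grasp point. The pads swing forward as they close: fully open they stand 13 mm farther back than shut.
Start: joints at [1.474, 0.385, 0.008, 0, -1.194, -0.259], TCP at [217.68, 585.845, 231.312] pointing down, gripper open.
Joint ranges: [-3.14, 3.14], [-1.21, 2.06], [-1.07, 1.41], [-3.16, 2.05], [-2.99, -0.16], [-3.1, 3.1]. Speed limits (rad/s): [2.79, 2.79, 3.14, 3.14, 3.14, 3.14].

INTERFACE

Orientations are given as a unit quaternion [x, y, z, w].
In Python, from bench import arm gives the robot as it stands. The module is installed in compiled form; this text tells all that it offers.
- The arm moves only by the shell command python3 -m handwheel 'ROWS' [OPENING]. ROWS is JSON, a list of rows, each an object of numbers: "x", "y", "z": the shift along the world's x, y, z each as a share of 20 cm, from -1 to 1; "ax", "ay", "az": the turn, a rotation vector about the world's x, y, z each as a share of 90 degrees, from -1 to 1. In form: [{"x": .., "y": .., "z": .., "ax": .., "ay": .., "az": ..}, ...]. A call has exactly 8 rows; each row shifts and turns the commanded pose from where the row before left it; what a row does not reach is not made up. A row lasts 1/10 s, in which the tool goes at most 50 mm and 8.59 degrees, less where a joint would pass 70% of its speed; a pose out of reach is approached as far as the arm can. A call with a number of a shift or a turn outside -1 to 1 is refused whole. A call with a gripper value outside its range is refused whole. OPENING is the opening, from -1 (shut) to 1 (fully open), set as the call begins (- or left out, the last holds). The fingers move at their own pace and stop on an object; the grip force is fixed at half the most. Time passes only in rows, so rows that do not move let the fingers close, or fill a call up. It gives the time, the measured TCP pose, the force, the opening and the grip force at its end, in the units of the state.
- arm.read_state(): the state, without advancing time (a new reading comes with each control period).
- arm.get_image(name): name is "scene" or "top" or "wrist"; returns the picture (384x512x3 uint8, red, green, blue); there is no depth.
- arm.camera_params(name): a dict with "K" (3x3 intrinsics, pixels), "position" and "orientation" of the camera in the world. Camera axes: x right, y down, z forward; pixel columns grow to the right and rows downward; lengths in mm; the calibration is good to about 2 mm. A picture is of the moment at which its call begins: read the wrist's pose just before it. camera_params takes no time and is no camera call; for the wrist camera it gives the pose at the moment of the call.
- arm.job_done(): hands the job in; it is judged then, once.
The state is a dict: "clock": time; "joints": joint angles; "joint_vel": joint speeds; "joint_efforts": joint torques, N m; "position": TCP position; "ee_rot": TCP orientation; "contact_force": force on the tool from outside, world axes, zero at the start; "wrist_torque": the same for the moment, N m; "gripper_width": finger opening in mm; "grasp_force": force on a finger pad.
Only numpy, scipy, OpenCV 4.12 (cv2) and the standard library are available. Lean on these libraries where they do the work, as an engineer would, in place of code of your own. Each camera call takes 0.05 s, during which the arm holds its last target. There are 200 camera calls.

## Working session

There is one attempt and no reset: what is moved stays moved. The work goes in short steps, Python scripts to look and compute and a shell command to move; the robot and the scene stay as the last step left them, time stands still between calls to the robot, and variables do not carry over. Pictures are saved under pics/ and viewed, at most 10 in all, crops included, and the job is handed in when it is done.

```bash
mkdir -p pics; cat > h.py <<'E'
import numpy as np, cv2
from bench import arm
from scipy.spatial.transform import Rotation as R
def grab(n,f):
    im=arm.get_image(n); cv2.imwrite('pics/'+f,cv2.cvtColor(im,cv2.COLOR_RGB2BGR)); return im
def cam(n):
    c=arm.camera_params(n); o=c['orientation']
    o=np.array(o); M=R.from_quat(o).as_matrix() if o.size==4 else o.reshape(3,3)
    return np.array(c['K']),np.array(c['position']),M
def ray(c,uv,z):
    K,p,M=c; d=M@np.linalg.inv(K)@np.array([uv[0],uv[1],1.]); return p+d*(z-p[2])/d[2]
def proj(c,P):
    K,p,M=c; q=K@(M.T@(np.array(P)-p)); return q[:2]/q[2]
E
python3 - <<'E'
from h import *
a=grab('top','top0.png'); b=grab('scene','sc0.png')
cv2.imwrite('pics/both.png',cv2.resize(np.vstack([cv2.imread('pics/top0.png'),cv2.imread('pics/sc0.png')]),None,fx=.78,fy=.78))
for n in('top','scene'):print(cam(n))
print(arm.read_state())
E
```

```text
(array([[456.11188885,   0.        , 264.3640035 ],
       [  0.        , 456.11188885, 185.78030849],
       [  0.        ,   0.        ,   1.        ]]), array([ 386.0101297 ,  142.9229897 , 1000.45379587]), array([[ 0.02448794, -0.98342633,  0.17964685],
       [-0.99936539, -0.01943135,  0.02985361],
       [-0.02586804, -0.1802639 , -0.98327807]]))
(array([[494.16270545,   0.        , 251.84052096],
       [  0.        , 494.16270545, 191.67847944],
       [  0.        ,   0.        ,   1.        ]]), array([ 95.14435265, 409.68185571, 719.51782616]), array([[-0.47572275, -0.66690502,  0.57352032],
       [-0.87959313,  0.35924805, -0.31186016],
       [ 0.00194505, -0.6528235 , -0.75750755]]))
{'clock': 0.1, 'joints': array([ 1.47359444e+00,  3.85507579e-01,  6.76885130e-03, -4.15034561e-04,
       -1.19400319e+00, -2.58553498e-01]), 'joint_vel': array([-0.00045645, -0.00397108,  0.00324522,  0.00164533, -0.0005346 ,
       -0.00132093]), 'joint_efforts': array([ 1.99385054e-04, -3.93322778e+01,  1.88928062e+01,  4.19791952e+00,
       -2.60388078e-03,  5.70805909e-06]), 'position': array([217.52198525, 585.37605026, 230.31957032]), 'ee_rot': array([ 9.84207402e-01, -1.77016400e-01, -1.13862172e-04,  9.85175122e-04]), 'contact_force': array([ 0.37339043, -0.42948303,  0.12308444]), 'wrist_torque': array([-0.00646449,  0.02759074,  0.02954961]), 'grasp_force': 0.0, 'gripper_width': 85.47564467426653}
```

View pics/top0.png

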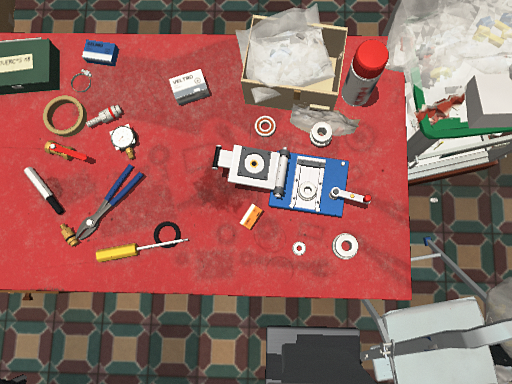

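View pics/sc0.png

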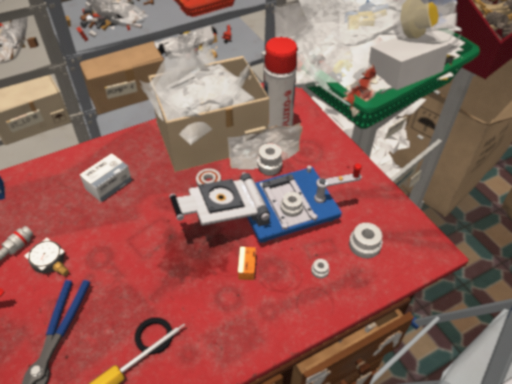

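The top view shows the leaf jig at about (290,180). The open leaf points left (world +y) with the lift bar at (218,157), the blue base is at (310,185) and the red pin at (367,199).

Things that could be taken for the bushing:
- Ring in the slot, (309,191): this is the one, since it stands on the deck in the slot.
- Large ring on the table, (345,245).
- Tiny ring on the table, (299,248).
- Big bushing, (321,133).
- Bearing, (265,126).

Next I'll measure it and check it in a close crop.

```bash
python3 - <<'E'
from h import *
for n,f in(('top','top0.png'),('scene','sc0.png')):
    c=cam(n); im=cv2.imread('pics/'+f); hsv=cv2.cvtColor(im,cv2.COLOR_BGR2HSV)
    x0,y0=(200,130) if n=='top' else (165,140)
    w,h=(180,90) if n=='top' else (210,110)
    sub=hsv[y0:y0+h,x0:x0+w]
    m=cv2.inRange(sub,(100,120,50),(125,255,255))
    cs,_=cv2.findContours(m,0,1); k=max(cs,key=cv2.contourArea)
    pts=np.vstack([q for q in cs if cv2.contourArea(q)>8]).reshape(-1,2)+[x0,y0]
    W=np.array([ray(c,p,30)[:2] for p in pts],np.float32)
    r=cv2.minAreaRect(W); print(n,r,'\n',cv2.boxPoints(r))
    if n=='top': cv2.imwrite('pics/crop0.png',cv2.resize(im[130:225,205:385],None,fx=4.4,fy=4.4,interpolation=cv2.INTER_CUBIC))
E
```

```text
top ((571.1608276367188, 77.4647445678711), (158.0378875732422, 123.4671859741211), 82.63003540039062) 
 [[499.80106     7.0175323]
 [622.24817    -8.8203125]
 [642.5206    147.91196  ]
 [520.0735    163.7498   ]]
scene ((564.5601196289062, 80.64247131347656), (158.8586883544922, 126.12602233886719), 82.36622619628906) 
 [[491.50455    10.294411 ]
 [616.51276    -6.4602585]
 [637.6157    150.99054  ]
 [512.6075    167.74521  ]]
```

View pics/crop0.png

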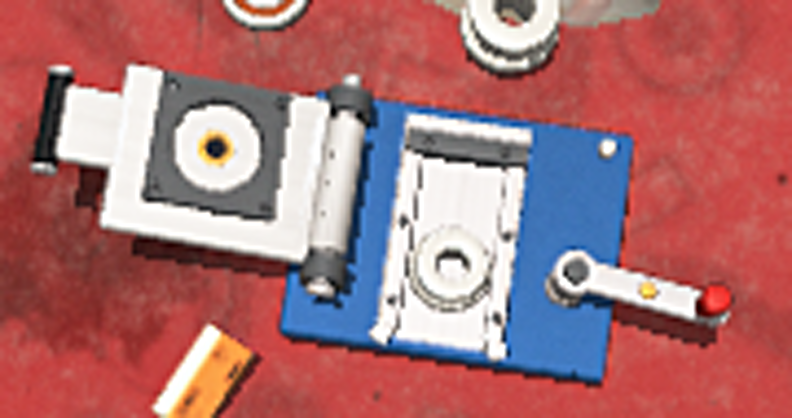

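The crop shows a flanged ring with its hole at (308.4,189.5), standing in the slot on the deck, clearly short of the dark stop. That is the middle-sized bushing. The pin top is at (367.5,197.5), the post bolt at (336.1,191.6) and the middle of the bar at (216.8,156.8). I'll check these against the jig frame.

```bash
cat >> h.py <<'E'
O=np.array([594.,137.,0]); psi=np.arctan2(-20.27,156.7)
def setj(o,p):
    global O,psi; O=np.array(o,float);psi=p
def J(w):
    c,s=np.cos(psi),np.sin(psi); d=np.array(w)-O; return np.array([c*d[0]+s*d[1],-s*d[0]+c*d[1],d[2]])
def Wd(j):
    c,s=np.cos(psi),np.sin(psi); return O+np.array([c*j[0]-s*j[1],s*j[0]+c*j[1],j[2]])
E
python3 - <<'E'
from h import *
c=cam('top')
for n,uv,z in(('bush',(308.4,189.5),56),('bar',(216.8,156.8),62),('pin',(367.5,197.5),104),('post',(336.1,191.6),81),('deckscrew',(343.2,163.6),34)):
    print(n,J(ray(c,uv,z)).round(1))
s=cam('scene'); im=cv2.cvtColor(cv2.imread('pics/sc0.png'),cv2.COLOR_BGR2HSV)
m=cv2.inRange(im,(0,150,100),(8,255,255))|cv2.inRange(im,(172,150,100),(180,255,255))
n,l,st,ce=cv2.connectedComponentsWithStats(m[155:185,340:370]); print(st,ce+[340,155],'expected pin',proj(s,ray(c,(367.5,197.5),104)))
print(psi,[Wd(p).round() for p in((-95,-60,35),(0,138,58),(-34,-179,90))])
t=arm.read_state(); print(R.from_quat(t['ee_rot']).as_matrix().round(3))
E
```

```text
bush [-33.8 -62.8  56. ]
bar [  6.2 138.9  62. ]
pin [ -41.2 -178.2  104. ]
post [ -34.3 -118.    81. ]
deckscrew [  37.8 -130.4   34. ]
[[  0   0  30  30 204]
 [  0   0  30  30 696]] [[350.49019608 176.98529412]
 [355.67528736 167.30603448]] expected pin [357.37937895 163.96403014]
-0.12864111994807706 [array([492.,  90.,  35.]), array([612., 274.,  58.]), array([537., -36.,  90.])]
[[ 0.937 -0.348 -0.001]
 [-0.348 -0.937 -0.002]
 [ 0.     0.002 -1.   ]]
```

```bash
R='[{"x":0,"y":0}]'; 
python3 -m handwheel '[{"x":0.08,"y":-0.15,"az":0.01},{"x":0.08,"y":-0.15,"az":0.01},{"x":0.08,"y":-0.15,"az":0.01},{"x":0.08,"y":-0.15,"az":0.01},{"x":0.08,"y":-0.15,"az":0.01},{"x":0.08,"y":-0.15,"az":0.01},{"x":0.08,"y":-0.15,"az":0.01},{"x":0.08,"y":-0.15,"az":0.01}]' -1
python3 -m handwheel '[{"x":0.08,"y":-0.15,"az":0.01},{"x":0.08,"y":-0.15,"az":0.01},{"x":0.08,"y":-0.15,"az":0.01},{"x":0.08,"y":-0.15,"az":0.01},{"x":0.08,"y":-0.15,"az":0.01},{"x":0.08,"y":-0.15,"az":0.01},{"x":0,"y":0},{"x":0,"y":0}]'
python3 - <<'E'
from h import *
grab('wrist','w1.png'); t=arm.read_state(); print(t['clock'],t['position'],R.from_quat(t['ee_rot']).as_matrix().round(3)); c=cam('wrist');print(c)
E
```

```text
0.15 [217.55556173 585.45484444 230.46914111] [[ 0.937 -0.348 -0.   ]
 [-0.348 -0.937 -0.002]
 [ 0.     0.002 -1.   ]]
(array([[265.44205376,   0.        , 253.73892316],
       [  0.        , 265.44205376, 194.879261  ],
       [  0.        ,   0.        ,   1.        ]]), array([281.41841846, 562.03301794, 373.42607781]), array([[-0.3487861 , -0.90249405, -0.252691  ],
       [-0.93719949,  0.33653427,  0.09166128],
       [ 0.00231542,  0.26879206, -0.96319545]]))invalid input at $[0]: expected keys x, y, z, ax, ay, az
invalid input at $[0]: expected keys x, y, z, ax, ay, az
```

View pics/w1.png

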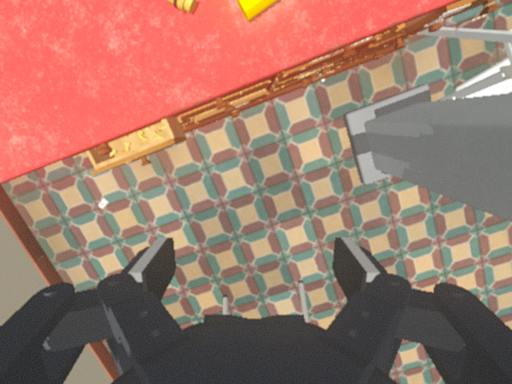

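The arm didn't move because every row needs all six keys. This wrist picture shows only the start view: table edge and open fingers. Retyping the rows.

```bash

python3 -m handwheel '[{"x":0.08,"y":-0.15,"z":0,"ax":0,"ay":0,"az":0.01},{"x":0.08,"y":-0.15,"z":0,"ax":0,"ay":0,"az":0.01},{"x":0.08,"y":-0.15,"z":0,"ax":0,"ay":0,"az":0.01},{"x":0.08,"y":-0.15,"z":0,"ax":0,"ay":0,"az":0.01},{"x":0.08,"y":-0.15,"z":0,"ax":0,"ay":0,"az":0.01},{"x":0.08,"y":-0.15,"z":0,"ax":0,"ay":0,"az":0.01},{"x":0.08,"y":-0.15,"z":0,"ax":0,"ay":0,"az":0.01},{"x":0.08,"y":-0.15,"z":0,"ax":0,"ay":0,"az":0.01}]' -1
python3 -m handwheel '[{"x":0.08,"y":-0.15,"z":0,"ax":0,"ay":0,"az":0.01},{"x":0.08,"y":-0.15,"z":0,"ax":0,"ay":0,"az":0.01},{"x":0.08,"y":-0.15,"z":0,"ax":0,"ay":0,"az":0.01},{"x":0.08,"y":-0.15,"z":0,"ax":0,"ay":0,"az":0.01},{"x":0.08,"y":-0.15,"z":0,"ax":0,"ay":0,"az":0.01},{"x":0.08,"y":-0.15,"z":0,"ax":0,"ay":0,"az":0.01},{"x":0.08,"y":-0.15,"z":0,"ax":0,"ay":0,"az":0.0},{"x":0,"y":0,"z":0,"ax":0,"ay":0,"az":0}]'
python3 - <<'E'
from h import *
grab('wrist','w2.png'); t=arm.read_state(); print(t['clock'],t['position'],R.from_quat(t['ee_rot']).as_matrix().round(3)); c=cam('wrist');print(c)
E
```

```text
clock: 0.95
position: [346.0, 344.4, 231.2]
ee_rot: [0.993, -0.114, -0.0, 0.0]
contact_force: [0.5, 0.8, -0.4]
gripper_width: -0.0
grasp_force: 0.0
clock: 1.75
position: [458.4, 133.1, 231.0]
ee_rot: [0.998, -0.07, -0.0, 0.0]
contact_force: [-0.4, 0.7, 0.2]
gripper_width: -0.0
grasp_force: 0.0
1.8 [457.97210109 134.32675742 230.98054575] [[ 0.99  -0.139 -0.001]
 [-0.139 -0.99  -0.   ]
 [-0.001  0.    -1.   ]]
(array([[265.44205376,   0.        , 253.73892316],
       [  0.        , 265.44205376, 194.879261  ],
       [  0.        ,   0.        ,   1.        ]]), array([525.49843552, 125.00003262, 373.85639357]), array([[-0.13931803, -0.95350874, -0.26722944],
       [-0.99024697,  0.134475  ,  0.03643372],
       [ 0.00119581,  0.26969902, -0.96294393]]))
```

View pics/w2.png

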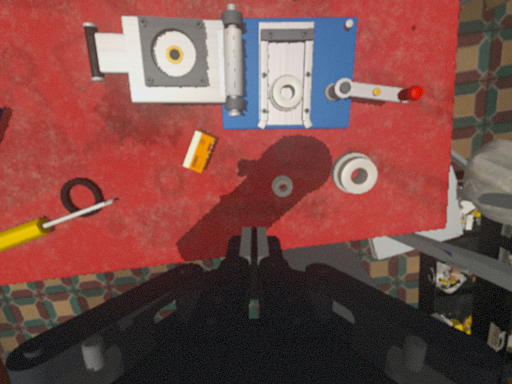

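Wrist view: bar middle (95,51), bushing hole (288,91), bolt (344,87) and pin top (414,94). The base corners are at (357,17), (350,128) and (223,129).

```bash
python3 - <<'E'
from h import *
c=cam('wrist'); im=cv2.imread('pics/w2.png'); hsv=cv2.cvtColor(im,cv2.COLOR_BGR2HSV)
m=cv2.inRange(hsv,(100,120,50),(125,255,255)); m[150:]=0; m[:,:200]=0
cs,_=cv2.findContours(m,0,1); pts=np.vstack([q for q in cs if cv2.contourArea(q)>8]).reshape(-1,2)
r=cv2.minAreaRect(np.array([ray(c,p,30)[:2] for p in pts],np.float32)); print(r); print(cv2.boxPoints(r))
F=[('bush',(288,91),56,None),('bar',(95,51),62,(0,138)),('post',(344,87),81,(-34,-117)),('pin',(414,94),104,None),('c1',(357,17),30,(47,-142)),('c2',(350,128),30,(-77,-142)),('c3',(223,128),30,(-77,18))]
A=[];B=[];
for n,uv,z,j in F:
    w=ray(c,uv,z); print(n,w.round(1),J(w).round(1))
    if j: A.append(j);B.append(w[:2])
A=np.array(A,float);B=np.array(B); a=A-A.mean(0);b=B-B.mean(0)
p=np.arctan2((a[:,0]*b[:,1]-a[:,1]*b[:,0]).sum(),(a*b).sum()); Rm=np.array([[np.cos(p),-np.sin(p)],[np.sin(p),np.cos(p)]])
o=B.mean(0)-Rm@A.mean(0); print('fit',p,o,(B-(A@Rm.T+o)).round(1))
setj([*o,0],p)
for n,uv,z,j in F: print(n,J(ray(c,uv,z)).round(1))
E
```

```text
((571.0634765625, 78.75428009033203), (155.70350646972656, 120.49800872802734), 82.39775848388672)
[[501.04465    9.557465]
 [620.48346   -6.383835]
 [641.0823   147.9511  ]
 [521.6435   163.8924  ]]
bush [551.7  82.2  56. ] [-35.  -59.8  56. ]
bar [619.  281.2  62. ] [  6.3 146.2  62. ]
post [545.4  28.   81. ] [ -34.2 -114.3   81. ]
pin [528.3 -30.2 104. ] [ -43.7 -174.3  104. ]
c1 [621.  -7.  30.] [  45.3 -139.4   30. ]
c2 [499.6   6.   30. ] [ -76.8 -142.    30. ]
c3 [521.9 164.1  30. ] [-75.   17.6  30. ]
fit -0.1428176017044071 [596.2837335  138.94821879] [[ 3.1  5.6]
 [-0.6  0.1]
 [-1.6  1.3]
 [-0.2 -3.3]
 [-0.8 -3.6]]
bush [-36.1 -62.6  56. ]
bar [  2.3 144.   62. ]
post [ -34.6 -117.    81. ]
pin [ -43.2 -177.2  104. ]
c1 [  45.2 -141.    30. ]
c2 [ -76.7 -145.3   30. ]
c3 [-77.2  14.3  30. ]
```

```bash
sed -i 's/^O=.*/O=np.array([594.2,137.6,0]); psi=-.133/' h.py
python3 -m handwheel '[{"x":0.05,"y":-0.065,"z":-0.1,"ax":0,"ay":0,"az":0},{"x":0.05,"y":-0.065,"z":-0.1,"ax":0,"ay":0,"az":0},{"x":0.04,"y":-0.065,"z":-0.15,"ax":0,"ay":0,"az":0},{"x":0.03,"y":-0.03,"z":-0.15,"ax":0,"ay":0,"az":0},{"x":0,"y":0,"z":-0.15,"ax":0,"ay":0,"az":0},{"x":0,"y":0,"z":-0.15,"ax":0,"ay":0,"az":0},{"x":0,"y":0,"z":-0.1,"ax":0,"ay":0,"az":0},{"x":0,"y":0,"z":-0.07,"ax":0,"ay":0,"az":0}]'
python3 - <<'E'
from h import *
t=arm.read_state(); print(t['position'],J(t['position']),t['contact_force']); a=grab('wrist','w3.png')
E
```

```text
clock: 2.6
position: [490.6, 91.3, 35.5]
ee_rot: [0.998, -0.067, -0.001, 0.001]
contact_force: [-0.5, -0.3, -0.0]
gripper_width: -0.3
grasp_force: 0.0
[490.61043856  91.29550064  35.54998199] [-96.53435513 -59.63239203  35.54998199] [-0.50348897 -0.26086716 -0.01001759]
```

View pics/w3.png

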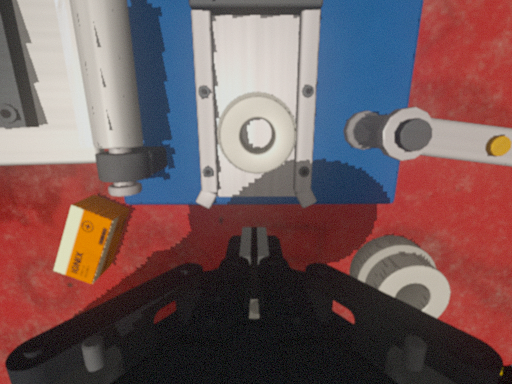

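The fingers (255,240) line up with the slot centre (257,190), and the bushing is ahead at (257,133). Pushing now.

```bash

python3 -m handwheel '[{"x":0.045,"y":-0.006,"z":0,"ax":0,"ay":0,"az":0},{"x":0.045,"y":-0.006,"z":0,"ax":0,"ay":0,"az":0},{"x":0.035,"y":-0.005,"z":0,"ax":0,"ay":0,"az":0},{"x":0.035,"y":-0.005,"z":0,"ax":0,"ay":0,"az":0},{"x":0.035,"y":-0.005,"z":0,"ax":0,"ay":0,"az":0},{"x":0.035,"y":-0.005,"z":0,"ax":0,"ay":0,"az":0},{"x":0.03,"y":-0.004,"z":0,"ax":0,"ay":0,"az":0},{"x":0.01,"y":-0.001,"z":0,"ax":0,"ay":0,"az":0}]'
python3 - <<'E'
from h import *
t=arm.read_state(); print(t['position'],J(t['position']),t['contact_force'])
E
```

```text
clock: 3.45
position: [546.5, 83.4, 37.3]
ee_rot: [0.998, -0.068, 0.0, -0.0]
contact_force: [-0.5, 0.5, 0.8]
gripper_width: -0.1
grasp_force: 0.6
[546.46887662  83.37315234  37.34270814] [-40.11866053 -60.07748516  37.34270814] [-0.50034424  0.46006271  0.78132694]
```

Now creep forward in small steps.

```bash

python3 -m handwheel '[{"x":0.01,"y":-0.001,"z":0,"ax":0,"ay":0,"az":0},{"x":0.01,"y":-0.001,"z":0,"ax":0,"ay":0,"az":0},{"x":0.005,"y":-0.001,"z":0,"ax":0,"ay":0,"az":0},{"x":0.005,"y":-0.001,"z":0,"ax":0,"ay":0,"az":0},{"x":0.005,"y":-0.001,"z":0,"ax":0,"ay":0,"az":0},{"x":0.005,"y":-0.001,"z":0,"ax":0,"ay":0,"az":0},{"x":0.005,"y":-0.001,"z":0,"ax":0,"ay":0,"az":0},{"x":0,"y":0,"z":0,"ax":0,"ay":0,"az":0}]'
python3 - <<'E'
from h import *
t=arm.read_state(); print(t['position'],J(t['position']),t['contact_force']); a=grab('wrist','w4.png')
cv2.imwrite('pics/w4c.png',cv2.resize(a[100:300,150:370,::-1],None,fx=2.5,fy=2.5))
E
```

```text
clock: 4.25
position: [554.8, 82.0, 37.3]
ee_rot: [0.998, -0.068, 0.0, -0.0]
contact_force: [-0.4, -0.5, 0.6]
gripper_width: -0.3
grasp_force: 0.3
[554.84513958  82.04210508  37.29372123] [-31.63986445 -60.28601582  37.29372123] [-0.4339088  -0.51100453  0.62557328]
```

View pics/w4c.png

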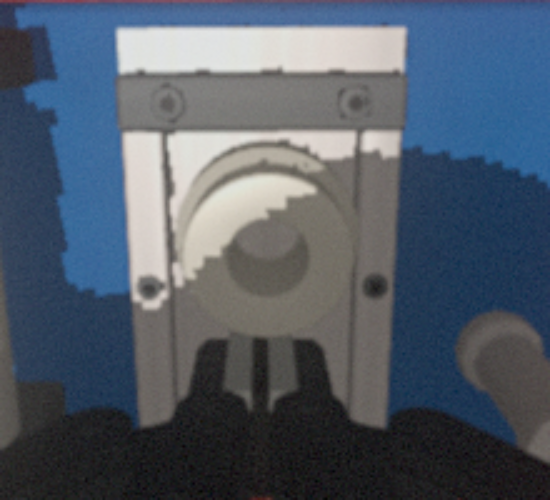

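The flange edge (268,143 in the crop) is still about 3 mm short of the stop (y≈130). Creeping on.

```bash

python3 -m handwheel '[{"x":0.006,"y":-0.001,"z":0,"ax":0,"ay":0,"az":0},{"x":0.006,"y":-0.001,"z":0,"ax":0,"ay":0,"az":0},{"x":0.005,"y":-0.001,"z":0,"ax":0,"ay":0,"az":0},{"x":0,"y":0,"z":0,"ax":0,"ay":0,"az":0},{"x":0,"y":0,"z":0,"ax":0,"ay":0,"az":0},{"x":0,"y":0,"z":0,"ax":0,"ay":0,"az":0},{"x":0,"y":0,"z":0,"ax":0,"ay":0,"az":0},{"x":0,"y":0,"z":0,"ax":0,"ay":0,"az":0}]'

```

```text
clock: 5.1
position: [558.1, 81.5, 37.3]
ee_rot: [0.998, -0.068, 0.0, -0.0]
contact_force: [-0.9, 0.5, 0.6]
gripper_width: 0.3
grasp_force: 0.5
```

```bash

python3 -m handwheel '[{"x":0.005,"y":-0.001,"z":0,"ax":0,"ay":0,"az":0},{"x":0.005,"y":0,"z":0,"ax":0,"ay":0,"az":0},{"x":0,"y":0,"z":0,"ax":0,"ay":0,"az":0},{"x":0,"y":0,"z":0,"ax":0,"ay":0,"az":0},{"x":0,"y":0,"z":0,"ax":0,"ay":0,"az":0},{"x":0,"y":0,"z":0,"ax":0,"ay":0,"az":0},{"x":0,"y":0,"z":0,"ax":0,"ay":0,"az":0},{"x":0,"y":0,"z":0,"ax":0,"ay":0,"az":0}]'

```

```text
clock: 5.9
position: [558.4, 81.2, 37.2]
ee_rot: [0.998, -0.068, -0.002, 0.0]
contact_force: [-5.2, 3.1, 3.7]
gripper_width: 0.4
grasp_force: 3.2
```

Contact with the stop shows about 7 N. Press slightly more, then retract and rise.

```bash

python3 -m handwheel '[{"x":0.005,"y":0,"z":0,"ax":0,"ay":0,"az":0},{"x":0,"y":0,"z":0,"ax":0,"ay":0,"az":0},{"x":0,"y":0,"z":0,"ax":0,"ay":0,"az":0},{"x":-0.05,"y":0.006,"z":0,"ax":0,"ay":0,"az":0},{"x":-0.1,"y":0.014,"z":0,"ax":0,"ay":0,"az":0},{"x":-0.05,"y":0.005,"z":0.15,"ax":0,"ay":0,"az":0},{"x":0,"y":0,"z":0.2,"ax":0,"ay":0,"az":0},{"x":0,"y":0,"z":0.2,"ax":0,"ay":0,"az":0}]'
python3 -m handwheel '[{"x":0,"y":0,"z":0.2,"ax":0,"ay":0,"az":0},{"x":0,"y":0,"z":0.2,"ax":0,"ay":0,"az":0},{"x":0,"y":0,"z":0,"ax":0,"ay":0,"az":0},{"x":0,"y":0,"z":0,"ax":0,"ay":0,"az":0},{"x":0,"y":0,"z":0,"ax":0,"ay":0,"az":0},{"x":0,"y":0,"z":0,"ax":0,"ay":0,"az":0},{"x":0,"y":0,"z":0,"ax":0,"ay":0,"az":0},{"x":0,"y":0,"z":0,"ax":0,"ay":0,"az":0}]'
python3 - <<'E'
from h import *
t=arm.read_state(); print(t['position'],J(t['position']))
a=grab('wrist','w5.png'); c=cam('wrist')
uv=proj(c,Wd([0,-60,56])); uv2=proj(c,Wd([0,138,58])); print(uv,uv2)
x,y=uv.astype(int); cv2.imwrite('pics/w5c.png',cv2.resize(a[max(0,y-60):y+80,x-90:x+100,::-1],None,fx=4,fy=4,interpolation=2)); print(x-90,max(0,y-60))
E
```

```text
clock: 6.7
position: [520.7, 86.1, 148.4]
ee_rot: [0.998, -0.068, 0.0, 0.0]
contact_force: [0.9, 0.7, -0.1]
gripper_width: 0.2
grasp_force: 0.0
clock: 7.5
position: [520.9, 86.1, 226.5]
ee_rot: [0.998, -0.068, -0.001, 0.0]
contact_force: [0.0, 0.4, 0.5]
gripper_width: -0.5
grasp_force: 0.0
[520.90517633  86.12305205 226.50293381] [-65.82125513 -60.74182842 226.50293381]
[252.76668797 122.69799039] [ 77.89908309 123.30258344]
162 62
```

View pics/w5c.png

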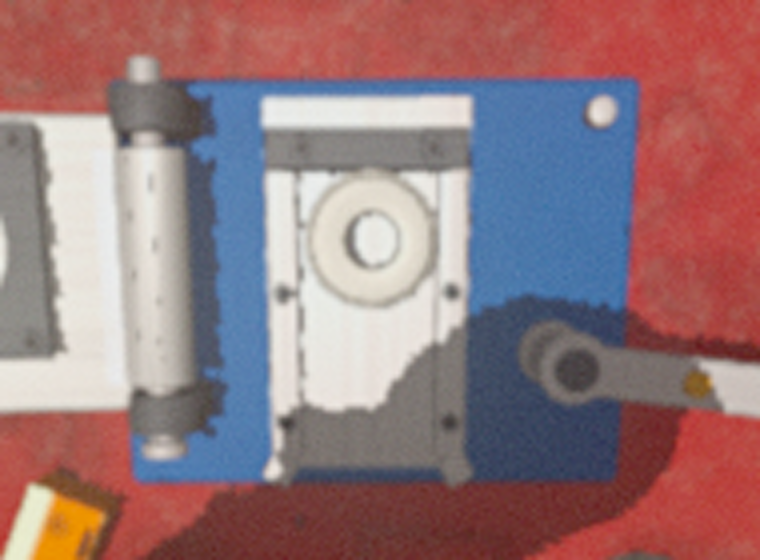

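The bushing touches the stop at (370,170) in the crop. Now I'll go out beyond the lift bar and tilt.

```bash

python3 - <<'E'
from h import *
c=cam('wrist'); g=cv2.imread('pics/w5.png').max(2)[70:180,50:110]
n,l,st,ce=cv2.connectedComponentsWithStats((g<60).astype(np.uint8))
for s,e in zip(st[1:],ce[1:]):
    if s[4]>30: print(s,e+[50,70],J(ray(c,e+[50,70],60)))
E
python3 -m handwheel '[{"x":0.0625,"y":0.156,"z":0,"ax":0,"ay":0,"az":0},{"x":0.0625,"y":0.156,"z":0,"ax":0,"ay":0,"az":0},{"x":0.0625,"y":0.156,"z":0,"ax":0,"ay":0,"az":0},{"x":0.0625,"y":0.156,"z":0,"ax":0,"ay":0,"az":0},{"x":0.0625,"y":0.156,"z":0,"ax":0,"ay":0,"az":0},{"x":0.0625,"y":0.156,"z":0,"ax":0,"ay":0,"az":0},{"x":0.0625,"y":0.156,"z":0,"ax":0,"ay":0,"az":0},{"x":0.0625,"y":0.156,"z":0,"ax":0,"ay":0,"az":0}]'
python3 -m handwheel '[{"x":0,"y":0,"z":0,"ax":-0.083,"ay":0.011,"az":0},{"x":0,"y":0,"z":0,"ax":-0.083,"ay":0.011,"az":0},{"x":0,"y":0,"z":0,"ax":-0.083,"ay":0.011,"az":0},{"x":0,"y":0,"z":0,"ax":-0.083,"ay":0.011,"az":0},{"x":0,"y":0,"z":0,"ax":-0.083,"ay":0.011,"az":0},{"x":0,"y":0,"z":0,"ax":-0.083,"ay":0.011,"az":0},{"x":0,"y":0,"z":0,"ax":0,"ay":0,"az":0},{"x":0,"y":0,"z":0,"ax":0,"ay":0,"az":0}]'
python3 - <<'E'
from h import *
t=arm.read_state(); print(t['position'],J(t['position']),t['joints'].round(2)); print(R.from_quat(t['ee_rot']).as_matrix().round(3))
E
```

```text
clock: 8.35
position: [621.5, 337.2, 226.8]
ee_rot: [0.998, -0.068, -0.0, 0.0]
contact_force: [0.4, 0.5, 0.2]
gripper_width: -0.0
grasp_force: 0.0
clock: 9.15
position: [621.0, 336.2, 225.4]
ee_rot: [0.921, -0.062, -0.025, 0.384]
contact_force: [0.8, 0.1, 0.9]
gripper_width: 0.1
grasp_force: 0.0
[620.99762976 336.22468762 225.35264752] [2.21696952e-01 2.00424126e+02 2.25352648e+02] [ 0.87  0.84  0.45  0.41 -1.86  0.54]
[[ 0.991 -0.095 -0.094]
 [-0.134 -0.697 -0.704]
 [ 0.001  0.71  -0.704]]
```

```bash

python3 -m handwheel '[{"x":0,"y":0,"z":-0.2,"ax":0,"ay":0,"az":0},{"x":0,"y":0,"z":-0.2,"ax":0,"ay":0,"az":0},{"x":0,"y":0,"z":-0.2,"ax":0,"ay":0,"az":0},{"x":0,"y":0,"z":-0.2,"ax":0,"ay":0,"az":0},{"x":0,"y":0,"z":-0.12,"ax":0,"ay":0,"az":0},{"x":0,"y":0,"z":-0.06,"ax":0,"ay":0,"az":0},{"x":-0.01,"y":-0.07,"z":0,"ax":0,"ay":0,"az":0},{"x":-0.01,"y":-0.07,"z":0,"ax":0,"ay":0,"az":0}]'
python3 - <<'E'
from h import *
t=arm.read_state(); print(t['position'],J(t['position']),t['contact_force'])
a=grab('scene','s6.png'); c=cam('scene'); u=proj(c,t['position']).astype(int); print(u)
cv2.imwrite('pics/s6c.png',cv2.resize(a[u[1]-70:u[1]+60,u[0]-70:u[0]+110,::-1],None,fx=4,fy=4,interpolation=2))
E
```

```text
clock: 9.95
position: [618.1, 308.0, 33.2]
ee_rot: [0.922, -0.063, -0.023, 0.382]
contact_force: [-0.2, -0.5, 0.4]
gripper_width: -0.0
grasp_force: 0.0
[618.08587583 308.02818624  33.1597651 ] [  1.07474652 172.09051877  33.1597651 ] [-0.21504175 -0.45570705  0.42484352]
[158 228]
```

View pics/s6c.png

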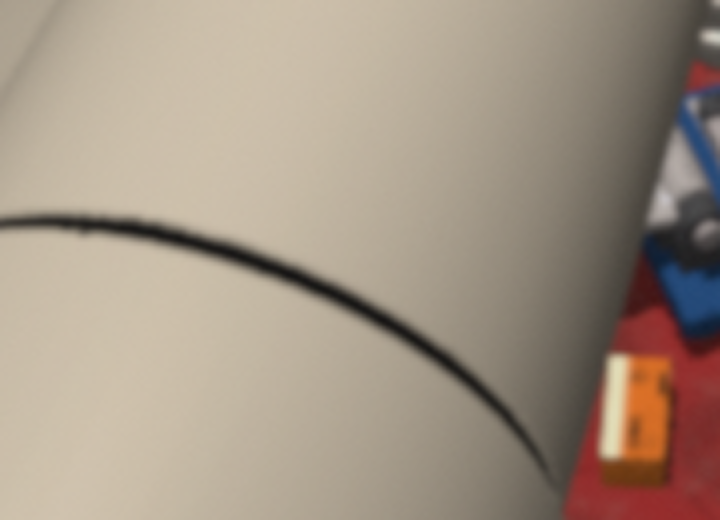

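The scene view is blocked by the arm, so I go on by calculation. Next: move in under the bar and work out the arc.

```bash

python3 -m handwheel '[{"x":-0.005,"y":-0.04,"z":0,"ax":0,"ay":0,"az":0},{"x":-0.005,"y":-0.04,"z":0,"ax":0,"ay":0,"az":0},{"x":-0.005,"y":-0.035,"z":0,"ax":0,"ay":0,"az":0},{"x":-0.005,"y":-0.035,"z":0,"ax":0,"ay":0,"az":0},{"x":0,"y":0,"z":0,"ax":0,"ay":0,"az":0},{"x":0,"y":0,"z":0,"ax":0,"ay":0,"az":0},{"x":0,"y":0,"z":0,"ax":0,"ay":0,"az":0},{"x":0,"y":0,"z":0,"ax":0,"ay":0,"az":0}]'
python3 - <<'E'
from h import *
t=arm.read_state(); print(J(t['position']),t['contact_force'])
H=np.array([0,60.]); last=None
for f in np.arange(0,181,7.5):
    a=np.radians(f); r=np.array([np.cos(a),np.sin(a)]); t=np.array([-r[1],r[0]])
    th=np.radians(max(0,min(45,90-f))); d=np.array([-np.sin(th),-np.cos(th)]); n=np.array([-np.cos(th),np.sin(th)])
    p=H+138*r-2*t+12*d-16*n if f<=90 else H+125*r-6*t+[10,0]
    if last is not None: dl=p-last; w=[-np.sin(psi)*dl[0]/200,np.cos(psi)*dl[0]/200,dl[1]/200]
    else: w=[0,0,0]
    print(f,p.round(1),np.round(w,3)); last=p
E
```

```text
clock: 10.8
position: [613.1, 278.2, 31.2]
ee_rot: [0.921, -0.062, -0.024, 0.384]
contact_force: [0.0, -0.6, 0.0]
gripper_width: -0.1
grasp_force: 0.0
[9.34421925e-02 1.41909732e+02 3.11634568e+01] [ 0.02417635 -0.59331273  0.02524159]
0.0 [140.8  38.2] [0 0 0]
7.5 [139.9  56.2] [-0.001 -0.005  0.09 ]
15.0 [136.6  74. ] [-0.002 -0.016  0.089]
22.5 [131.1  91.2] [-0.004 -0.028  0.086]
30.0 [123.3 107.5] [-0.005 -0.038  0.082]
37.5 [113.5 122.6] [-0.007 -0.049  0.076]
45.0 [101.8 136.4] [-0.008 -0.058  0.069]
52.5 [ 91. 149.] [-0.007 -0.054  0.063]
60.0 [ 78.6 160.1] [-0.008 -0.061  0.056]
67.5 [ 64.8 169.5] [-0.009 -0.068  0.047]
75.0 [ 50. 177.] [-0.01  -0.074  0.038]
82.5 [ 34.3 182.6] [-0.01  -0.078  0.028]
90.0 [ 18. 186.] [-0.011 -0.081  0.017]
97.5 [ -0.4 184.7] [-0.012 -0.091 -0.006]
105.0 [-16.6 182.3] [-0.011 -0.08  -0.012]
112.5 [-32.3 177.8] [-0.01  -0.078 -0.023]
120.0 [-47.3 171.3] [-0.01  -0.074 -0.033]
127.5 [-61.3 162.8] [-0.009 -0.07  -0.042]
135.0 [-74.1 152.6] [-0.008 -0.063 -0.051]
142.5 [-85.5 140.9] [-0.008 -0.056 -0.059]
150.0 [-95.3 127.7] [-0.006 -0.048 -0.066]
157.5 [-103.2  113.4] [-0.005 -0.039 -0.072]
165.0 [-109.2   98.1] [-0.004 -0.03  -0.076]
172.5 [-113.1   82.3] [-0.003 -0.02  -0.079]
180.0 [-115.   66.] [-0.001 -0.009 -0.081]
```

```bash

python3 -m handwheel '[{"x":0,"y":-0.005,"z":0.035,"ax":0,"ay":0,"az":0},{"x":-0.001,"y":-0.005,"z":0.09,"ax":0,"ay":0,"az":0},{"x":-0.002,"y":-0.016,"z":0.089,"ax":0,"ay":0,"az":0},{"x":-0.004,"y":-0.028,"z":0.086,"ax":0,"ay":0,"az":0},{"x":0,"y":0,"z":0,"ax":0,"ay":0,"az":0},{"x":0,"y":0,"z":0,"ax":0,"ay":0,"az":0},{"x":0,"y":0,"z":0,"ax":0,"ay":0,"az":0},{"x":0,"y":0,"z":0,"ax":0,"ay":0,"az":0}]'
python3 - <<'E'
from h import *
t=arm.read_state(); print(J(t['position']),t['contact_force'],t['wrist_torque'])
E
```

```text
clock: 11.6
position: [611.5, 266.7, 91.0]
ee_rot: [0.921, -0.063, -0.025, 0.384]
contact_force: [0.2, 0.3, -0.3]
gripper_width: 0.1
grasp_force: 0.0
[3.46771655e-02 1.30230932e+02 9.09521613e+01] [ 0.20336491  0.33566921 -0.31871852] [ 1.5091963  -0.19744377  0.034395  ]
```

```bash

python3 -m handwheel '[{"x":0,"y":0,"z":0,"ax":0,"ay":0,"az":0},{"x":0,"y":0,"z":0,"ax":0,"ay":0,"az":0},{"x":0,"y":0,"z":0,"ax":0,"ay":0,"az":0},{"x":0,"y":0,"z":0,"ax":0,"ay":0,"az":0},{"x":0,"y":0,"z":0,"ax":0,"ay":0,"az":0},{"x":-0.005,"y":-0.038,"z":0.082,"ax":0,"ay":0,"az":0},{"x":-0.007,"y":-0.049,"z":0.076,"ax":0,"ay":0,"az":0},{"x":-0.008,"y":-0.058,"z":0.069,"ax":0,"ay":0,"az":0}]'
python3 - <<'E'
from h import *
t=arm.read_state(); print(J(t['position']),t['contact_force'],t['wrist_torque'])
a=grab('wrist','w7.png')
b=cv2.resize(a,(400,300)); a2=grab('top','t7.png'); a3=grab('scene','s7.png'); b2=cv2.resize(a2[100:250,180:380],(400,300))
cv2.imwrite('pics/m7.png',np.hstack([b,b2])[:,:,::-1])
E
```

```text
clock: 12.4
position: [607.3, 237.5, 137.9]
ee_rot: [0.921, -0.063, -0.025, 0.383]
contact_force: [-1.1, 0.2, -3.5]
gripper_width: 0.1
grasp_force: 1.7
[ -0.23358125 100.80335778 137.88774388] [-1.11093385  0.19545431 -3.48375715] [ 2.41949135 -0.22044065 -0.07645985]
```

View pics/m7.png

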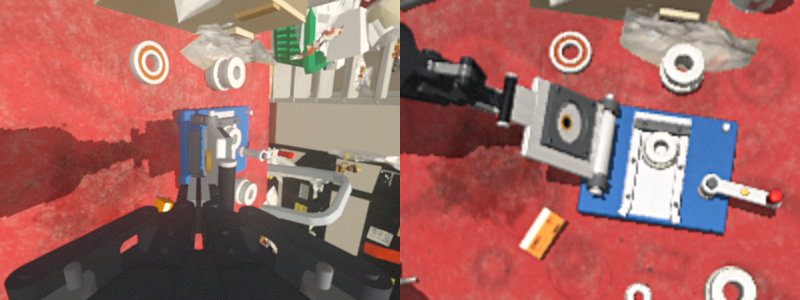

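The right half (top view) shows the leaf raised about 45° with the fingers under the bar at (510,95), and the bushing still home. That was the tenth and last picture; from here I go by numbers. On to vertical while un-tilting.

```bash

python3 -m handwheel '[{"x":-0.007,"y":-0.054,"z":0.063,"ax":0.083,"ay":-0.011,"az":0},{"x":-0.008,"y":-0.061,"z":0.056,"ax":0.083,"ay":-0.011,"az":0},{"x":-0.009,"y":-0.068,"z":0.047,"ax":0.083,"ay":-0.011,"az":0},{"x":-0.01,"y":-0.074,"z":0.038,"ax":0.083,"ay":-0.011,"az":0},{"x":-0.01,"y":-0.078,"z":0.028,"ax":0.083,"ay":-0.011,"az":0},{"x":-0.011,"y":-0.081,"z":0.017,"ax":0.083,"ay":-0.011,"az":0},{"x":0,"y":0,"z":0,"ax":0,"ay":0,"az":0},{"x":-0.012,"y":-0.091,"z":-0.006,"ax":0,"ay":0,"az":0}]'
python3 - <<'E'
from h import *
t=arm.read_state(); print(J(t['position']),t['contact_force'],t['wrist_torque'])
a=grab('wrist','w8.png')
E
```

```text
clock: 13.35
position: [595.6, 136.7, 187.4]
ee_rot: [0.998, -0.067, 0.002, -0.0]
contact_force: [0.4, 2.8, 3.5]
gripper_width: 0.3
grasp_force: 1.6
[  1.47566557  -0.68834595 187.3593546 ] [0.42145185 2.78281161 3.52252723] [ 0.57080088 -0.21398941  0.03378458]
```

```bash

python3 -m handwheel '[{"x":-0.011,"y":-0.08,"z":-0.012,"ax":0,"ay":0,"az":0},{"x":-0.01,"y":-0.078,"z":-0.023,"ax":0,"ay":0,"az":0},{"x":-0.01,"y":-0.074,"z":-0.033,"ax":0,"ay":0,"az":0},{"x":-0.009,"y":-0.07,"z":-0.042,"ax":0,"ay":0,"az":0},{"x":-0.008,"y":-0.063,"z":-0.051,"ax":0,"ay":0,"az":0},{"x":0,"y":0,"z":0,"ax":0,"ay":0,"az":0},{"x":0,"y":0,"z":0,"ax":0,"ay":0,"az":0},{"x":-0.008,"y":-0.056,"z":-0.059,"ax":0,"ay":0,"az":0}]'
python3 - <<'E'
from h import *
t=arm.read_state(); print(J(t['position']),t['contact_force'],t['wrist_torque'])
E
```

```text
clock: 14.2
position: [584.4, 53.3, 142.5]
ee_rot: [0.998, -0.067, 0.002, -0.0]
contact_force: [1.6, -0.6, 2.5]
gripper_width: 0.0
grasp_force: 1.0
[  1.50373254 -84.89100951 142.49339218] [ 1.62797358 -0.58534161  2.46017921] [ 0.05425072 -0.32163752 -0.01136971]
```

Contact is still there. Continuing down to flat.

```bash

python3 -m handwheel '[{"x":-0.006,"y":-0.048,"z":-0.066,"ax":0,"ay":0,"az":0},{"x":-0.005,"y":-0.039,"z":-0.072,"ax":0,"ay":0,"az":0},{"x":-0.004,"y":-0.03,"z":-0.076,"ax":0,"ay":0,"az":0},{"x":-0.003,"y":-0.02,"z":-0.06,"ax":0,"ay":0,"az":0},{"x":0,"y":-0.005,"z":-0.04,"ax":0,"ay":0,"az":0},{"x":0,"y":0,"z":-0.02,"ax":0,"ay":0,"az":0},{"x":0,"y":0,"z":-0.02,"ax":0,"ay":0,"az":0},{"x":0,"y":0,"z":-0.01,"ax":0,"ay":0,"az":0}]'
python3 - <<'E'
from h import *
t=arm.read_state(); print(J(t['position']),t['contact_force'],t['wrist_torque'])
E
```

```text
clock: 15.0
position: [579.1, 24.0, 68.2]
ee_rot: [0.998, -0.068, -0.0, 0.0]
contact_force: [-0.1, -0.8, 0.3]
gripper_width: 0.3
grasp_force: 0.7
[   0.14044197 -114.62722716   68.21888441] [-0.07436441 -0.765617    0.29346052] [-0.30228479  0.06270293  0.00083149]
```

```bash

python3 -m handwheel '[{"x":0,"y":0,"z":-0.005,"ax":0,"ay":0,"az":0},{"x":0,"y":0,"z":-0.005,"ax":0,"ay":0,"az":0},{"x":0,"y":0,"z":-0.005,"ax":0,"ay":0,"az":0},{"x":0,"y":0,"z":0,"ax":0,"ay":0,"az":0},{"x":0,"y":0,"z":0,"ax":0,"ay":0,"az":0},{"x":0,"y":0,"z":0,"ax":0,"ay":0,"az":0},{"x":0,"y":0,"z":0,"ax":0,"ay":0,"az":0},{"x":0,"y":0,"z":0,"ax":0,"ay":0,"az":0}]'
python3 -m handwheel '[{"x":0,"y":0,"z":-0.005,"ax":0,"ay":0,"az":0},{"x":0,"y":0,"z":0,"ax":0,"ay":0,"az":0},{"x":0,"y":0,"z":0,"ax":0,"ay":0,"az":0},{"x":0,"y":0,"z":0,"ax":0,"ay":0,"az":0},{"x":0,"y":0,"z":0,"ax":0,"ay":0,"az":0},{"x":0,"y":0,"z":0,"ax":0,"ay":0,"az":0},{"x":0,"y":0,"z":0,"ax":0,"ay":0,"az":0},{"x":0,"y":0,"z":0,"ax":0,"ay":0,"az":0}]'

```

```text
clock: 15.8
position: [579.2, 24.2, 66.0]
ee_rot: [0.998, -0.068, -0.0, -0.0]
contact_force: [-2.3, -0.4, 5.3]
gripper_width: -0.1
grasp_force: 2.7
clock: 16.6
position: [579.3, 24.2, 65.9]
ee_rot: [0.998, -0.068, 0.0, 0.0]
contact_force: [-4.1, -0.2, 9.5]
gripper_width: -0.2
grasp_force: 5.0
```

The leaf top reads z 65.9, against 66 expected when flat, at 9.5 N. Press a touch more, rise, then go behind the pin.

```bash

python3 -m handwheel '[{"x":0,"y":0,"z":-0.005,"ax":0,"ay":0,"az":0},{"x":0,"y":0,"z":0,"ax":0,"ay":0,"az":0},{"x":0,"y":0,"z":0,"ax":0,"ay":0,"az":0},{"x":0,"y":0,"z":0.1,"ax":0,"ay":0,"az":0},{"x":0,"y":0,"z":0.15,"ax":0,"ay":0,"az":0},{"x":0,"y":0,"z":0.15,"ax":0,"ay":0,"az":0},{"x":0,"y":0,"z":0,"ax":0,"ay":0,"az":0},{"x":0,"y":0,"z":0,"ax":0,"ay":0,"az":0}]'
python3 - <<'E'
from h import *
t=arm.read_state(); print(J(t['position']),t['contact_force'])
a=grab('wrist','w9.png'); g=grab('top','t9.png'); 
for n,im in(('wrist',a),('top',g)):
    c=cam(n); e=proj(c,Wd([-42.5,-178,104])); x,y=e.astype(int); 
    h=cv2.cvtColor(im,cv2.COLOR_RGB2HSV); s=25 if n=='wrist' else 9
    if not(0<x<512 and 0<y<384): print('out',e); continue
    r=h[max(0,y-s):y+s,max(0,x-s):x+s]; print(n,e,[int(v) for v in h[y,x]])
    m=((r[...,0]<4)|(r[...,0]>175))&(r[...,1]>200)&(r[...,2]>140); yy,xx=np.nonzero(m)
    if len(xx): u=(xx.mean()+max(0,x-s),yy.mean()+max(0,y-s)); print(len(xx),u,J(ray(c,u,95)))
E
```

```text
clock: 17.4
position: [579.6, 24.5, 143.8]
ee_rot: [0.998, -0.068, 0.001, -0.001]
contact_force: [-0.2, 0.1, -0.7]
gripper_width: -0.3
grasp_force: 0.0
[   0.52461572 -114.0866529   143.77004006] [-0.20826228  0.09375509 -0.67595483]
wrist [336.33545053 269.06617192] [2, 193, 145]
148 (np.float64(337.5472972972973), np.float64(263.47297297297297)) [ -42.93670255 -181.71337323   95.        ]
top [366.87630199 198.3846425 ] [1, 172, 255]
22 (np.float64(367.77272727272725), np.float64(197.36363636363637)) [ -38.52525176 -181.08139944   95.        ]
```

The pin is confirmed near jig (-42,-179), latch angle about -0.14. Moving behind it.

```bash

python3 -m handwheel '[{"x":-0.1,"y":-0.07,"z":0,"ax":0,"ay":0,"az":0},{"x":-0.15,"y":-0.1,"z":0,"ax":0,"ay":0,"az":0},{"x":-0.15,"y":-0.1,"z":0,"ax":0,"ay":0,"az":0},{"x":0,"y":0,"z":0,"ax":0,"ay":0,"az":0},{"x":0,"y":0,"z":-0.1,"ax":0,"ay":0,"az":0},{"x":0,"y":0,"z":-0.1,"ax":0,"ay":0,"az":0},{"x":0,"y":0,"z":-0.09,"ax":0,"ay":0,"az":0},{"x":0,"y":0,"z":0,"ax":0,"ay":0,"az":0}]'
python3 - <<'E'
from h import *
t=arm.read_state(); q=J(t['position']);print(q,t['contact_force'])
last=q[:2]
for a in np.arange(-.1,1.61,.1):
    p=np.array([-34+62*np.sin(a)-18*np.cos(a),-117-62*np.cos(a)-18*np.sin(a)]); d=p-last; last=p
    c,s=np.cos(psi),np.sin(psi); print(round(a,2),p.round(1),np.round([(c*d[0]-s*d[1])/200,(s*d[0]+c*d[1])/200],3))
E
```

```text
clock: 18.3
position: [497.5, -30.2, 82.4]
ee_rot: [0.998, -0.068, -0.003, 0.001]
contact_force: [-0.5, -0.6, -0.5]
gripper_width: 0.2
grasp_force: 0.0
[ -73.59750006 -179.1324829    82.3709844 ] [-0.48874739 -0.55701572 -0.47381555]
-0.1 [ -58.1 -176.9] [0.078 0.001]
0.0 [ -52. -179.] [ 0.029 -0.014]
0.1 [ -45.7 -180.5] [ 0.03  -0.012]
0.2 [ -39.3 -181.3] [ 0.031 -0.008]
0.3 [ -32.9 -181.6] [ 0.032 -0.005]
0.4 [ -26.4 -181.1] [ 0.032 -0.002]
0.5 [ -20.1 -180. ] [0.032 0.001]
0.6 [ -13.8 -178.3] [0.032 0.004]
0.7 [  -7.8 -176. ] [0.031 0.007]
0.8 [  -2.1 -173.1] [0.03  0.011]
0.9 [   3.4 -169.6] [0.029 0.014]
1.0 [   8.4 -165.6] [0.028 0.016]
1.1 [  13.1 -161.2] [0.026 0.019]
1.2 [  17.3 -156.2] [0.024 0.022]
1.3 [  20.9 -150.9] [0.022 0.024]
1.4 [  24.  -145.3] [0.019 0.026]
1.5 [  26.6 -139.3] [0.016 0.028]
1.6 [  28.5 -133.2] [0.014 0.029]
```

```bash

python3 -m handwheel '[{"x":0.078,"y":0.001,"z":0,"ax":0,"ay":0,"az":0},{"x":0.029,"y":-0.014,"z":0,"ax":0,"ay":0,"az":0},{"x":0.03,"y":-0.012,"z":0,"ax":0,"ay":0,"az":0},{"x":0.031,"y":-0.008,"z":0,"ax":0,"ay":0,"az":0},{"x":0.032,"y":-0.005,"z":0,"ax":0,"ay":0,"az":0},{"x":0.032,"y":-0.002,"z":0,"ax":0,"ay":0,"az":0},{"x":0.032,"y":0.001,"z":0,"ax":0,"ay":0,"az":0},{"x":0.032,"y":0.004,"z":0,"ax":0,"ay":0,"az":0}]'
python3 - <<'E'
from h import *
t=arm.read_state(); print(J(t['position']),t['contact_force'])
a=grab('wrist','w10.png'); c=cam('wrist'); h=cv2.cvtColor(a,cv2.COLOR_RGB2HSV)
for z in np.arange(-.2,1.3,.1):
    e=proj(c,Wd([-34+62*np.sin(z),-117-62*np.cos(z),103])); x,y=e.round().astype(int)
    if 0<=x<512 and 0<=y<384: print(round(z,1),x,y,h[y,x])
E
```

```text
clock: 19.1
position: [559.0, -37.1, 85.5]
ee_rot: [0.998, -0.068, -0.0, 0.0]
contact_force: [-1.1, 0.9, -0.1]
gripper_width: 0.2
grasp_force: 0.5
[ -11.68602423 -177.78224286   85.5285592 ] [-1.13893893  0.89504075 -0.13311565]
-0.2 255 313 [ 23  24 181]
-0.1 256 304 [15 29 89]
0.0 257 294 [144  55  23]
0.1 256 284 [ 4 44 41]
0.2 254 274 [170  20  38]
0.3 252 264 [ 9 51 35]
0.4 247 254 [17 21 86]
0.5 242 245 [13 25 91]
0.6 236 235 [  0 204 131]
0.7 228 226 [  0 190 133]
0.8 219 218 [ 14  23 122]
0.9 210 210 [114  89  77]
1.0 199 204 [ 8 48 64]
1.1 188 198 [170  32  71]
1.2 176 193 [ 16  12 238]
```

The pin is at latch angle about 0.65 and being pushed. Continuing.

```bash

python3 -m handwheel '[{"x":0.031,"y":0.007,"z":0,"ax":0,"ay":0,"az":0},{"x":0.03,"y":0.011,"z":0,"ax":0,"ay":0,"az":0},{"x":0.029,"y":0.014,"z":0,"ax":0,"ay":0,"az":0},{"x":0.028,"y":0.016,"z":0,"ax":0,"ay":0,"az":0},{"x":0.026,"y":0.019,"z":0,"ax":0,"ay":0,"az":0},{"x":0.024,"y":0.022,"z":0,"ax":0,"ay":0,"az":0},{"x":0.022,"y":0.024,"z":0,"ax":0,"ay":0,"az":0},{"x":0,"y":0,"z":0,"ax":0,"ay":0,"az":0}]'
python3 - <<'E'
from h import *
t=arm.read_state(); print(J(t['position']),t['contact_force'])
a=grab('wrist','w11.png'); c=cam('wrist'); h=cv2.cvtColor(a,cv2.COLOR_RGB2HSV)
for z in np.arange(.9,1.7,.1):
    e=proj(c,Wd([-34+62*np.sin(z),-117-62*np.cos(z),103])); x,y=e.round().astype(int)
    if 0<=x<512 and 0<=y<384: print(round(z,1),x,y,h[y,x])
E
```

```text
clock: 19.95
position: [598.2, -13.7, 85.8]
ee_rot: [0.998, -0.067, 0.001, -0.0]
contact_force: [0.6, -1.5, 0.3]
gripper_width: -0.2
grasp_force: 0.0
[  24.02782969 -149.47726219   85.76855778] [ 0.55123404 -1.51918307  0.26351011]
0.9 265 271 [83 26 39]
1.0 255 265 [160  19  41]
1.1 245 259 [120  19  40]
1.2 234 255 [162  27  47]
1.3 223 252 [179 196 138]
1.4 211 249 [  4 222 145]
1.5 199 248 [ 13  17 139]
1.6 187 248 [ 16  23 145]
```

```bash

python3 -m handwheel '[{"x":0.006,"y":0.018,"z":0,"ax":0,"ay":0,"az":0},{"x":0.006,"y":0.018,"z":0,"ax":0,"ay":0,"az":0},{"x":0.004,"y":0.012,"z":0,"ax":0,"ay":0,"az":0},{"x":0.002,"y":0.01,"z":0,"ax":0,"ay":0,"az":0},{"x":0,"y":0,"z":0,"ax":0,"ay":0,"az":0},{"x":0,"y":0,"z":0,"ax":0,"ay":0,"az":0},{"x":0,"y":0,"z":0,"ax":0,"ay":0,"az":0},{"x":0,"y":0,"z":0,"ax":0,"ay":0,"az":0}]'
python3 -m handwheel '[{"x":0.001,"y":0.008,"z":0,"ax":0,"ay":0,"az":0},{"x":0,"y":0,"z":0,"ax":0,"ay":0,"az":0},{"x":0,"y":0,"z":0,"ax":0,"ay":0,"az":0},{"x":0,"y":0,"z":0,"ax":0,"ay":0,"az":0},{"x":0,"y":0,"z":0,"ax":0,"ay":0,"az":0},{"x":0,"y":0,"z":0,"ax":0,"ay":0,"az":0},{"x":0,"y":0,"z":0,"ax":0,"ay":0,"az":0},{"x":0,"y":0,"z":0,"ax":0,"ay":0,"az":0}]'
```

```text
clock: 20.8
position: [600.1, -2.7, 85.5]
ee_rot: [0.998, -0.068, -0.0, -0.0]
contact_force: [0.6, 0.5, -0.6]
gripper_width: -0.1
grasp_force: 0.2
clock: 21.6
position: [600.2, -2.0, 85.5]
ee_rot: [0.998, -0.068, -0.0, 0.001]
contact_force: [0.7, -4.8, 1.2]
gripper_width: 0.2
grasp_force: 2.6
```

Force is building against the latch stop. A little more to confirm, then measure.

```bash

python3 -m handwheel '[{"x":0.001,"y":0.008,"z":0,"ax":0,"ay":0,"az":0},{"x":0,"y":0,"z":0,"ax":0,"ay":0,"az":0},{"x":0,"y":0,"z":0,"ax":0,"ay":0,"az":0},{"x":0,"y":0,"z":0,"ax":0,"ay":0,"az":0},{"x":0,"y":0,"z":0,"ax":0,"ay":0,"az":0},{"x":0,"y":0,"z":0,"ax":0,"ay":0,"az":0},{"x":0,"y":0,"z":0,"ax":0,"ay":0,"az":0},{"x":0,"y":0,"z":0,"ax":0,"ay":0,"az":0}]'
python3 -m handwheel '[{"x":-0.005,"y":-0.04,"z":0,"ax":0,"ay":0,"az":0},{"x":-0.01,"y":-0.08,"z":0,"ax":0,"ay":0,"az":0},{"x":0,"y":-0.05,"z":0.1,"ax":0,"ay":0,"az":0},{"x":0,"y":0,"z":0.2,"ax":0,"ay":0,"az":0},{"x":-0.1,"y":0,"z":0.2,"ax":0,"ay":0,"az":0},{"x":-0.15,"y":0,"z":0.15,"ax":0,"ay":0,"az":0},{"x":-0.15,"y":0,"z":0,"ax":0,"ay":0,"az":0},{"x":0,"y":0,"z":0,"ax":0,"ay":0,"az":0}]'
python3 - <<'E'
from h import *
t=arm.read_state(); print(t['position'],J(t['position']),t['contact_force'])
for n in('wrist','top'):
    a=grab(n,n+'12.png'); c=cam(n); h=cv2.cvtColor(a,cv2.COLOR_RGB2HSV)
    e=proj(c,Wd([28,-117,103])); x,y=e.round().astype(int); s=20 if n=='wrist' else 9
    r=h[y-s:y+s,x-s:x+s]; m=(((r[...,0]<5)|(r[...,0]>175))&(r[...,1]>170)&(r[...,2]>110)).astype(np.uint8)
    k,l,st,ce=cv2.connectedComponentsWithStats(m)
    print(n,e)
    for i in range(1,k):
        if st[i,4]>8:
            q=J(ray(c,ce[i]+[x-s,y-s],98)); print(st[i],q, 'angle',np.arctan2(q[0]+34,-(q[1]+117)))
    b=J(ray(c,proj(c,Wd([0,-138,62])),62)); u=proj(c,Wd([0,-138,68])).round().astype(int); print('bar px',u,h[u[1]-1:u[1]+2,u[0]-1:u[0]+2,2].tolist())
E
```

```text
clock: 22.4
position: [600.2, -1.7, 85.5]
ee_rot: [0.998, -0.068, -0.001, 0.001]
contact_force: [1.0, -9.6, 1.6]
gripper_width: -0.2
grasp_force: 4.6
clock: 23.2
position: [514.7, -33.8, 216.9]
ee_rot: [0.998, -0.068, 0.001, -0.001]
contact_force: [0.4, -0.2, 0.3]
gripper_width: -0.1
grasp_force: 0.0
[514.65247552 -33.83681583 216.93823969] [ -56.11106839 -180.47143396  216.93823969] [ 0.38999266 -0.18531621  0.27029296]
wrist [184.64313628 104.82598336]
[16 11  9 11 31] [  33.02532514 -115.32952602   98.        ] angle 1.5957141952903653
bar px [214 134] [[89, 100, 96], [85, 93, 95], [99, 93, 102]]
top [340.6231831 159.6712952]
bar px [347 178] [[178, 44, 108], [244, 32, 106], [251, 43, 95]]
```

The latch measures about 1.6 rad and held 9.6 N against its stop. The tool is clear, so I'm handing in.

```bash
python3 -c "from bench import arm; print(arm.job_done())"
```

```text
the job is handed in; nothing more can be done
None
```

I handed the job in at about 23 s of the 64 s allowed: bushing home against the stop, leaf flat (top at z 65.9 mm against 66), latch about 1.6 rad on its stop, tool clear; the hand-in returned no verdict.

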